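# Find the socket for the load cell's locknut

## Robot

A 6-joint arm with a two-finger parallel gripper is mounted at the origin on the work surface. World frame = base frame: x ahead of the robot, y to its left, z up, the work surface at z = 0. Lengths are in m, angles in rad, forces in N, time in s.
With the tool pointing down it reaches from about 0.25 to 0.775 m from the base axis. Payload 4 kg.
Tool frame: the origin (TCP) lies at the very end of the fingers, on their centre line; the grasp point (between the pads) lies 19 mm behind it; x points along the fingers, y is the direction in which the jaws open and shut, and the axes are right-handed (so a half turn about x gives the same grasp; the last joint's range is limited). The gripper opens to 94 mm and grips with 3 to 60 N. Pads are 16 mm wide; open, the fingers measure 119 mm over their backs; the gripper's body (75 mm by 177 mm) begins 78 mm behind the grasp point.
Start: joints at [-1.269, 0.087, 1.371, -0, 1.684, -0.103], TCP at [0.217, -0.506, 0.206] pointing down, gripper open.
Joint ranges: [-3.1, 3.1], [-0.76, 2.03], [0.27, 2.55], [-1.08, 4.22], [0.17, 2.65], [-2.57, 2.57]. Speed limits (rad/s): [2.79, 2.79, 3.14, 3.14, 3.14, 3.14].

## Interface

Orientations are given as [roll, pitch, yaw] about the fixed x, y, z axes, in that order (R = Rz(yaw) Ry(pitch) Rx(roll)).
In Python, from bench import robot gives the robot as it stands.
- The arm moves only by the tool carry_out, never from a script. Its argument "targets" is a list of rows, each a list of 5 numbers: the closure, from 0 (fully open) to 1 (shut), then the shift along the tool's x, y, z in cm, then the turn about the tool's x in degrees. In form: [[fingers, tx, ty, tz, turn], ...]. A call has 1 to 20 rows; each row shifts and turns the commanded pose from where the row before left it, along the tool's axes as they then stand; what a row does not reach is not made up. A row lasts 1/10 s, in which the tool goes at most 50 mm and 8.59 degrees, less where a joint would pass 70% of its speed; a pose out of reach is approached as far as the arm can. A call is refused whole if a number of a shift passes 5 or a number of a turn 8.59, either way. A call with a gripper value outside its range is refused whole. The fingers move at their own pace and stop on an object; the grip force is fixed at half the most. Time passes only in rows, so rows that do not move let the fingers close. It gives the time, the measured TCP pose, the force and the opening at its end, in the units of the state.
- robot.get_obs(): the state, without advancing time (a new reading comes with each control period).
- robot.snapshot(name): name is "scene" or "top" or "wrist"; returns a dict with "image" (480x640x3 uint8, red, green, blue), "camera_matrix" (3x3 intrinsics, pixels), "pose" (4x4, takes a point from camera to world coordinates). Camera axes: x right, y up, looking along -z (the intrinsics and any distortion apply to the point x, -y, -z); pixel columns grow to the right and rows downward; lengths in m; the calibration is good to about 2 mm. The wrist camera is an equidistant fisheye: a pixel r from the principal point sees the ray r / f radians off the axis. A picture is of the moment at which its call begins. There is no depth.
- robot.close_job(): hands the job in, once; it reports no verdict.
The state is a dict: "time": time; "joint_positions": joint angles; "qvel": joint speeds; "joint_torque": joint torques, N m; "tool_pos": TCP position; "ee_rot": TCP orientation; "wrist_force": force on the tool from outside, world axes, zero at the start; "wrist_torque": the same for the moment, N m; "width": finger opening in m.
Only numpy, scipy, OpenCV 4.12 (cv2) and the standard library are available. Lean on these libraries where they do the work, as an engineer would, in place of code of your own. Each camera call takes 0.05 s, during which the arm holds its last target. There are 200 camera calls.

## Task

Find, by trial if need be, the socket that fits the locknut on the load cell clamped in the collar - the smallest of the three that slides right down over the nut, since a bigger one drops on too but sits loose - and stand any misfit back upright in a well of the socket tray. Finish still gripping the right socket, fully home and upright on the nut: do not let go of it. The load cells are delicate, so never bear on them with more than 60 N, and leave the other things on the bench where they are.

Things in the scene. Friction and masses are not known exactly. Their poses are not given: they have to be found in the camera images.
- collar: fixed dark steel clamping collar on the bench, two half shells, 132 across and 22 high, with bolted lugs to 88 from the centre along its y; the load cell to be worked on sits in it, concentric to a millimetre. Origin: its centre at bench level
- cell_a: one of two load cells, alike but for the nut; fixed. Aluminium disc 100 across, 30 high; on it a steel stud adapter, flange 60 across with its top 46 above the bench, and a hex locknut on that. Either may be the one clamped in the collar; the other is a spare standing apart. Origin: centre of its underside, z up; two flats of its nut face its +x and -x; a capped connector points along +x
- cell_b: one of two load cells, alike but for the nut; fixed. Aluminium disc 100 across, 30 high; on it a steel stud adapter, flange 60 across with its top 46 above the bench, and a hex locknut on that. Either may be the one clamped in the collar; the other is a spare standing apart. Origin: centre of its underside, z up; two flats of its nut face its +x and -x; a capped connector points along +x
- seat_a (a point): on cell_a: centre of its nut's underside, 46 above the bench; a socket fully home has its foot here, on the flange. The nut is 18 high, chamfered on top, the stud ends 12 above it. One cell's nut is 30 across flats, the other's 36; which is which is not told
- seat_b (a point): on cell_b: centre of its nut's underside, 46 above the bench; a socket fully home has its foot here, on the flange. The nut is 18 high, chamfered on top, the stud ends 12 above it. One cell's nut is 30 across flats, the other's 36; which is which is not told
- tray: fixed black plastic socket tray 80 (x) x 216 (y) x 22 high; three equal round wells 60 across and 14 deep, floor 8 above the bench, at y = -68, 0 and +68. The sockets stand in any order, each with its x within 0.35 rad of the tray's x. Origin: centre of its underside
- socket_small: deep socket of bare steel, standing open end down in a tray well: 85 high, 42 across up to 45 high, narrower above; 0.40 kg +-15%. Opening below: hexagon 31.5 across flats, 44 deep, slight lead-in, for a 30 mm nut. Origin: centre of its open underside, z up; two flats face its +x and -x, and the sides of the 12.8 square drive hole in its top lie along its x and y
- grip_small (a point): on socket_small's axis, 66 above its foot: amid the plain round drive end, 36 across, 50 to 85 above the foot, which is the place to grip
- socket_mid: deep socket of bare steel, standing open end down in a tray well: 85 high, 50 across up to 45 high, narrower above; 0.52 kg +-15%. Opening below: hexagon 37.5 across flats, 44 deep, slight lead-in, for a 36 mm nut. Origin: centre of its open underside, z up; two flats face its +x and -x, and the sides of the 12.8 square drive hole in its top lie along its x and y
- grip_mid (a point): on socket_mid's axis, 66 above its foot: amid the plain round drive end, 40 across, 50 to 85 above the foot, which is the place to grip
- socket_large: deep socket of bare steel, standing open end down in a tray well: 85 high, 56 across up to 45 high, narrower above; 0.64 kg +-15%. Opening below: hexagon 42.5 across flats, 44 deep, slight lead-in, for a 41 mm nut. Origin: centre of its open underside, z up; two flats face its +x and -x, and the sides of the 12.8 square drive hole in its top lie along its x and y
- grip_large (a point): on socket_large's axis, 66 above its foot: amid the plain round drive end, 44 across, 50 to 85 above the foot, which is the place to grip
- prism_1: bystander, loose: grey mortar test prism 40 x 160 x 40 high, lying
- prism_2: bystander, loose: pale mortar test prism 40 x 160 x 40 high, lying
- grease: bystander, loose: round jar of thread grease, 56 across, 65 high
- spanner: bystander, loose: open-ended steel spanner, 200 long, lying flat
- spare_adapter: bystander, loose: spare stud adapter: steel disc 48 across and 12 high with a 20 thick threaded stud, 42 high in all, no nut on it
- ratchet: bystander, loose: ratchet handle, about 265 long, lying flat, 30 high
Mind the look-alikes: they are no part of the job. What is shaped like the socket_mid but blue, orange or pink is not meant.

How it is judged:
By the outcome, as a careful person would: the job done as asked, in the order asked, and still so for the second after the job is handed in, while the arm keeps its last pose, push and grip.
It also fails if it takes over 61 s, if anything falls off the work surface, if the arm or the gripper's body presses on something with over 40 N, if the wrist force passes 120 N, or if a joint passes its speed limit or range.

## Working session

There is one attempt and no reset: what is moved stays moved. The work goes in short steps, Python scripts to look and compute and a tool call to move; the robot and the scene stay as the last step left them, time stands still between calls to the robot, and variables do not carry over. Pictures are saved under pics/ and viewed, about 8 in all and at most 12, crops included, and the job is handed in when it is done.

Besides the shell and the picture viewer there is one more tool, called after "Request:" in YAML: its name, and indented under it one key for each argument. carry_out: Moves the arm, as the interface text tells. Its arguments: {"type":"object","properties":{"targets":{"type":"array","items":{"type":"array","items":{"type":"number"}}}},"required":["targets"]}

```bash
ls; mkdir -p pics; python3 - <<'E'
from bench import robot
import cv2,numpy as np,pickle
for n in ("scene","top"):
    s=robot.snapshot(n); pickle.dump(s,open(f"pics/{n}.pkl","wb"))
    cv2.imwrite(f"pics/{n}0.png",s["image"][:,:,::-1]); print(n,s["camera_matrix"].tolist(),np.round(s["pose"],3).tolist(),[k for k in s])
o=robot.get_obs();print(o)
E
```

```text
pics
scene [[474.8685736824592, 0.0, 316.9429086843159], [0.0, 474.8685736824592, 240.6191603301865], [0.0, 0.0, 1.0]] [[0.254, -0.751, 0.609, 1.204], [0.967, 0.195, -0.162, -0.218], [0.003, 0.63, 0.776, 0.908], [0.0, 0.0, 0.0, 1.0]] ['image', 'camera_matrix', 'pose']
top [[557.0337570073499, 0.0, 323.11671406415127], [0.0, 557.0337570073499, 237.72582545055297], [0.0, 0.0, 1.0]] [[-0.025, 0.977, -0.212, 0.337], [-1.0, -0.026, -0.001, -0.024], [-0.006, 0.211, 0.977, 1.164], [0.0, 0.0, 0.0, 1.0]] ['image', 'camera_matrix', 'pose']
{'time': 0.1, 'joint_positions': array([-1.26912508e+00,  8.78649351e-02,  1.37208550e+00, -3.92928542e-05,
        1.68360962e+00, -1.03112724e-01]), 'qvel': array([ 1.31564353e-03, -1.96846994e-03, -4.69980362e-03,  1.09245884e-03,
        8.82695287e-04,  5.50565819e-06]), 'joint_torque': array([ 2.53110491e-03, -3.41254950e+01, -3.03299654e+01,  7.19714002e-02,
        3.05272965e-02, -1.06387504e-04]), 'tool_pos': array([ 0.21642965, -0.50508707,  0.204439  ]), 'ee_rot': array([-1.65406227,  1.56882854,  1.89230997]), 'wrist_force': array([ 0.18519856, -0.78733428, -0.0585909 ]), 'wrist_torque': array([ 0.00620929, -0.00389529,  0.00460594]), 'width': 0.09395297278513583}
```

View pics/top0.png

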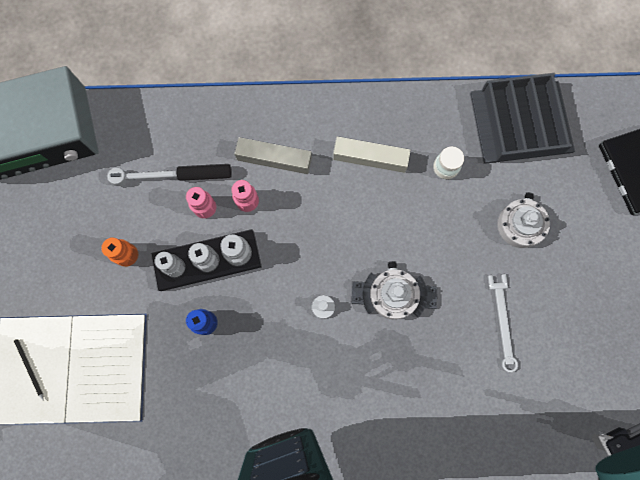

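View pics/scene0.png

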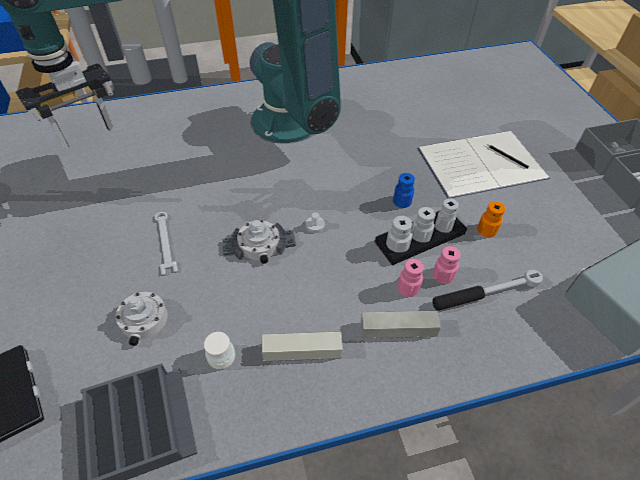

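```bash
cat > h.py <<'E'
import numpy as np,cv2,pickle
from bench import robot
def snap(n,f=None):
    s=robot.snapshot(n)
    if f: cv2.imwrite(f"pics/{f}.png",s["image"][:,:,::-1]); pickle.dump(s,open(f"pics/{f}.pkl","wb"))
    return s
def ray(s,uv):
    K=s["camera_matrix"];T=s["pose"]
    x=(uv[0]-K[0,2])/K[0,0];y=(uv[1]-K[1,2])/K[1,1]
    if s.get("fish"):
        r=np.hypot(x,y);k=np.tan(r)/r if r>1e-9 else 1; x*=k;y*=k
    d=T[:3,:3]@np.array([x,-y,-1.]); return T[:3,3],d/np.linalg.norm(d)
def onz(s,uv,z):
    c,d=ray(s,uv); return c+d*(z-c[2])/d[2]
def tri(obs):
    A=np.zeros((3,3));b=np.zeros(3)
    for s,uv in obs:
        c,d=ray(s,uv);P=np.eye(3)-np.outer(d,d);A+=P;b+=P@c
    X=np.linalg.solve(A,b)
    res=[np.linalg.norm((np.eye(3)-np.outer(d,d))@(X-c)) for c,d in (ray(s,uv) for s,uv in obs)]
    return X,res
def proj(s,X):
    T=s["pose"];K=s["camera_matrix"];p=T[:3,:3].T@(np.asarray(X)-T[:3,3]);p=np.array([p[0],-p[1],-p[2]])
    if s.get("fish"):
        r=np.hypot(p[0],p[1]);th=np.arctan2(r,p[2]);q=p[:2]/r*th if r>1e-12 else p[:2]*0
    else: q=p[:2]/p[2]
    return K[0,0]*q[0]+K[0,2],K[1,1]*q[1]+K[1,2]
def load(f,fish=False):
    s=pickle.load(open(f"pics/{f}.pkl","rb")); s["fish"]=fish; return s
E
python3 - <<'E'
from h import *
t=load("top");s=load("scene")
def crop(im,u,v,w,h,k): return cv2.resize(im[v:v+h,u:u+w,::-1],(w*k,h*k),interpolation=cv2.INTER_CUBIC)
a=np.hstack([crop(t["image"],145,220,130,75,3),crop(s["image"],370,190,130,75,3)])
b=np.hstack([crop(t["image"],345,255,130,75,3),crop(s["image"],205,205,130,75,3)])
cv2.imwrite("pics/c1.png",np.vstack([a,b]))
for n,p,z in [("sockL",(168,263),.085),("sockM",(203,256),.085),("sockR",(236,247),.085),("collar",(396,290),.064),("spare",(526,218),.064)]:
    print(n,onz(t,p,z).round(3))
# two-view check: tops of sockets drive holes
E
```

```text
sockL [0.528 0.283 0.085]
sockM [0.54  0.214 0.085]
sockR [0.557 0.15  0.085]
collar [ 0.466 -0.165  0.064]
spare [ 0.606 -0.436  0.064]
```

View pics/c1.png

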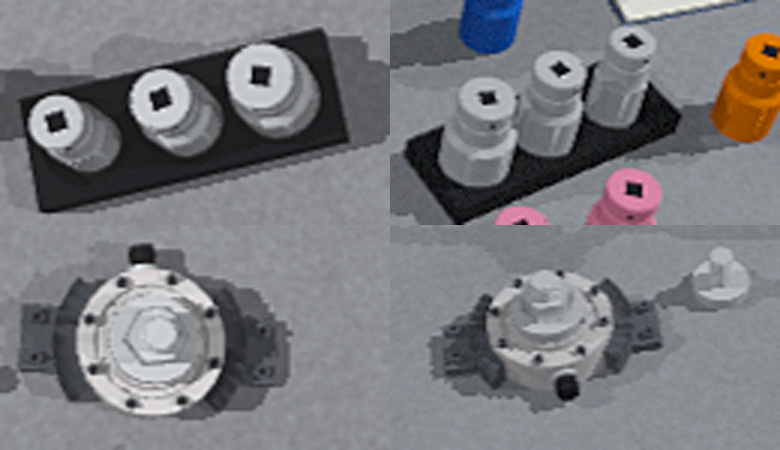

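```bash
cat >> h.py <<'E'
from scipy.spatial.transform import Rotation as Ro
def st():
    o=robot.get_obs();R=Ro.from_euler("xyz",o["ee_rot"]).as_matrix()
    print("t",round(o["time"],2),"p",o["tool_pos"].round(4),"F",o["wrist_force"].round(1),"M",o["wrist_torque"].round(2),"w",round(o["width"],4));print("jawyaw",np.degrees(np.arctan2(R[1,1],R[0,1])).round(2),"tilt",np.degrees(np.arccos(-R[2,0])).round(2),"q6",o["joint_positions"][5].round(3))
    return o,R
def move(target,yaw=None):
    o,R=st();d=R.T@(np.asarray(target)-o["tool_pos"])*100
    print("shift cm xyz",d.round(2))
    if yaw is not None:
        j=np.degrees(np.arctan2(R[1,1],R[0,1]));e=(yaw-j+90)%180-90
        print("turn world ccw",e.round(1),"=> tool x turn",(-e).round(1))
E
python3 - <<'E'
from h import *
t=load("top");s=load("scene")
P={}
for n,a,b in [("small",(163.7,260.3),(451,203.7)),("mid",(198.7,252.7),(426.7,213)),("large",(231.7,245.3),(402.3,222.7))]:
    X,r=tri([(t,a),(s,b)]);P[n]=X;print(n,X.round(4),np.round(r,4))
d=P["small"]-P["large"];print("tray y yaw",np.degrees(np.arctan2(d[1],d[0])),np.linalg.norm(d))
# stud top of the collar cell
print(tri([(t,(345+160/3,255+(333-225)/3)),(s,(205+(547-390)/3,205+(276-225)/3))]))
move([.43,-.165,.25]);print(R:=st()[1].round(3))
w=robot.snapshot("wrist");print(w["camera_matrix"].tolist(),w["pose"].round(3).tolist())
E
```

```text
small [0.5327 0.2898 0.0896] [0.0006 0.0006]
mid [0.5462 0.2217 0.0898] [0.0003 0.0003]
large [0.5594 0.1566 0.0888] [0.0008 0.0008]
tray y yaw 101.31687214437993 0.13582832513666437
(array([ 0.46262708, -0.16620936,  0.07691102]), [np.float64(0.0012937473256815822), np.float64(0.0012937473256816729)])
t 0.1 p [ 0.2164 -0.5051  0.2044] F [ 0.2 -0.8 -0.1] M [ 0.01 -0.    0.  ] w 0.094
jawyaw -66.81 tilt 0.11 q6 -0.103
shift cm xyz [ -4.51 -22.86 -33.03]
t 0.1 p [ 0.2164 -0.5051  0.2044] F [ 0.2 -0.8 -0.1] M [ 0.01 -0.    0.  ] w 0.094
jawyaw -66.81 tilt 0.11 q6 -0.103
[[-0.001  0.394 -0.919]
 [ 0.002 -0.919 -0.394]
 [-1.    -0.002 -0.   ]]
[[371.64829954431775, 0.0, 320.106858099608], [0.0, 371.64829954431775, 237.97566587610183], [0.0, 0.0, 1.0]] [[0.394, 0.888, 0.238, 0.286], [-0.919, 0.381, 0.099, -0.476], [-0.002, -0.258, 0.966, 0.385], [0.0, 0.0, 0.0, 1.0]]
```

Request:
carry_out:
  targets:
    - [0,0,-2.14,-3.6,0]
    - [0,0,-2.14,-3.6,0]
    - [0,0,-2.14,-3.6,0]
    - [0,0,-2.14,-3.6,0]
    - [0,0,-2.14,-3.6,0]
    - [0,0,-2.14,-3.6,0]
    - [0,0,-2.14,-3.6,0]
    - [0,0,-2.14,-3.6,0]
    - [0,0,-2.14,-3.6,0]
    - [0,0,-2.14,-3.6,0]
    - [0,0,0,0,-8]
    - [0,0,0,0,-8]
    - [0,0,0,0,-8]
    - [0,0,0,0,-8]
    - [0,0,0,0,-8]
    - [0,0,0,0,-8]
    - [0,0,0,0,-8]
    - [0,0,0,0,-8]
    - [0,0,0,0,-8]
    - [0,0,0,0,0]

```text
time: 2.15
tool_pos: [0.463, -0.167, 0.2051]
ee_rot: [-2.047, 1.57, 2.755]
wrist_force: [-0.3, -0.5, -0.7]
width: 0.0939
```

```bash
python3 - <<'E'
from h import *
st();w=snap("wrist","w1");im=w["image"][:,:,::-1]
w["fish"]=True
u,v=map(int,proj(w,[.4626,-.1662,.06]));print(u,v)
c=im[max(0,v-110):v+110,max(0,u-130):u+130];cv2.imwrite("pics/w1c.png",cv2.resize(c,None,fx=3,fy=2.7,interpolation=cv2.INTER_CUBIC)); print(c.shape)
E
```

```text
t 2.15 p [ 0.463  -0.167   0.2051] F [-0.3 -0.5 -0.7] M [ 0.03 -0.02 -0.01] w 0.0939
jawyaw 5.18 tilt 0.05 q6 -0.552
319 224
(220, 260, 3)
```

View pics/w1.png

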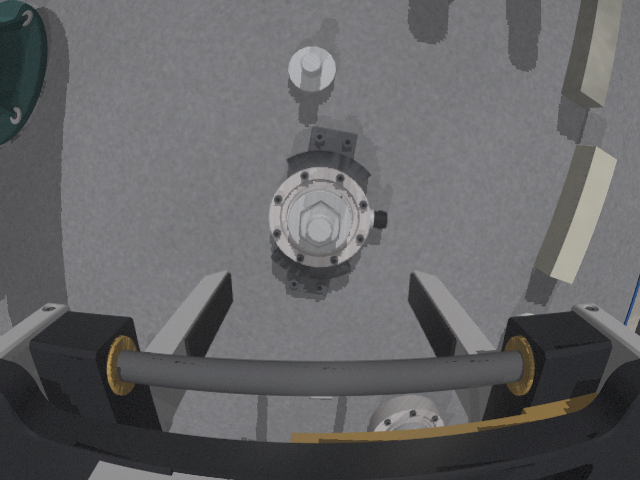

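Request:
carry_out:
  targets:
    - [0,3,0,2,0]
    - [0,3,0,2,0]
    - [0,2,0,2,0]
    - [0,0,0,0,0]
    - [0,0,0,0,0]

```text
time: 2.7
tool_pos: [0.4684, -0.2266, 0.1253]
ee_rot: [-2.57, 1.569, 2.231]
wrist_force: [-0.1, -0.0, -0.3]
width: 0.0938
```

```bash
cat >> h.py <<'E'
def rect(s,c,z,half,k):
    n=int(2*half*k*1000);g=(np.arange(n)+.5)/(k*1000)-half
    X,Y=np.meshgrid(c[0]+g,c[1]-g);T=s["pose"];K=s["camera_matrix"]
    p=np.stack([X,Y,np.full_like(X,z)],-1)-T[:3,3];p=p@T[:3,:3];p=p*[1,-1,-1]
    r=np.hypot(p[...,0],p[...,1]);q=np.arctan2(r,p[...,2])/np.maximum(r,1e-9) if s.get("fish") else 1/p[...,2]
    return cv2.remap(s["image"][:,:,::-1].copy(),(K[0,0]*q*p[...,0]+K[0,2]).astype(np.float32),(K[1,1]*q*p[...,1]+K[1,2]).astype(np.float32),cv2.INTER_CUBIC)
E
python3 - <<'E'
from h import *
st();snap("wrist","w2");a=load("w1",1);b=load("w2",1)
print(b["pose"][:3,3])
c=[.463,-.166]
cv2.imwrite("pics/r2.png",np.vstack([np.hstack([rect(b,c,.046,.037,5),rect(b,c,.064,.037,5)])]))
E
```

```text
t 2.7 p [ 0.4684 -0.2266  0.1253] F [-0.1 -0.  -0.3] M [-0.04 -0.11  0.02] w 0.0938
jawyaw 5.06 tilt 0.08 q6 -0.648
[ 0.46290157 -0.15226559  0.30539595]
```

View pics/r2.png

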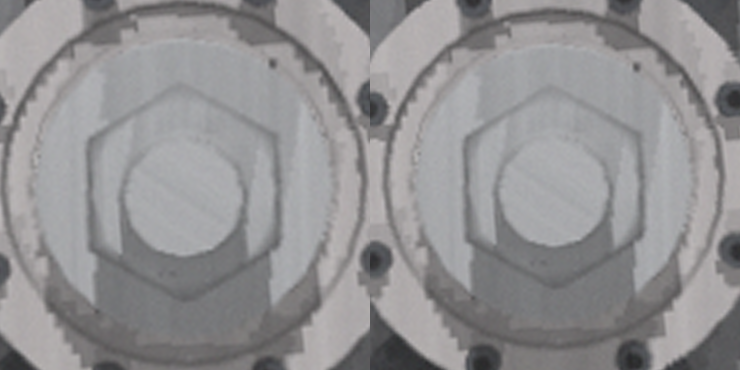

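```bash
cat >> h.py <<'E'
def hexfit(s,c0,z,af,yaw0=0.,k=8,sign=None):
    """darkest-line fit of the 6 flats of a hexagon in the plane z; returns centre, yaw(deg mod 60), across flats"""
    half=.03;g=cv2.GaussianBlur(cv2.cvtColor(rect(s,c0,z,half,k),cv2.COLOR_BGR2GRAY),(0,0),2).astype(np.float32)
    c=np.zeros(2);yaw=yaw0
    for it in range(4):
        L=[];
        for i in range(6):
            a=np.radians(yaw+60*i);n=np.array([np.cos(a),np.sin(a)]);t=np.array([-n[1],n[0]]);pts=[]
            w=[4,3,2,2][it]
            ds=np.arange(-w,w+.01,.1)
            for e in np.linspace(-.38,.38,25)*af*.577*1e3*1.0:
                q=c[None]+n*(af*500+ds)[:,None]+t*e
                m=cv2.remap(g,((q[:,0]/1e3+half)*k*1e3-.5).astype(np.float32)[None],((half-q[:,1]/1e3)*k*1e3-.5).astype(np.float32)[None],1)[0]
                j=m.argmin()
                if 0<j<len(ds)-1: pts.append(q[j])
            if len(pts)<8: continue
            vx,vy,x,y=cv2.fitLine(np.float32(pts),cv2.DIST_HUBER,0,.01,.01).ravel()
            ang=np.degrees(np.arctan2(-vx,vy)); ang=ang if np.cos(np.radians(ang)-a)>0 else ang+180
            nn=np.array([np.cos(np.radians(ang)),np.sin(np.radians(ang))])
            L.append((i,(ang-60*i-yaw+180)%360-180,n,n@np.array([x,y]),len(pts)))
        A=np.array([[*l[2],1] for l in L]);b=np.array([l[3] for l in L])
        sol=np.linalg.lstsq(A,b,rcond=None)[0];c=sol[:2];dy=np.median([l[1] for l in L]);yaw+=dy
    print("centre",(np.array(c0[:2])+c/1e3).round(5),"yaw",yaw.round(2),"AF",(2*sol[2]).round(2),"angs",[round(l[1]-dy,1) for l in L],"res",(A@sol-b).round(2))
    return np.array(c0[:2])+c/1e3,yaw,2*sol[2]
E
python3 - <<'E'
from h import *
b=load("w2",1);a=load("w1",1)
for z in (.058,.061,.064): hexfit(b,[.463,-.1665],z,.036)
hexfit(a,[.463,-.1665],.061,.036)
# relative geometry
o=robot.get_obs();print("cam-tcp",b["pose"][:3,3]-o["tool_pos"])
move([.5462,.2217-.0,.20],11)
E
```

```text
centre [ 0.4628 -0.1669] yaw 1.22 AF 35.75 angs [np.float32(-0.0), np.float32(-0.4), np.float32(0.8), np.float32(1.0), np.float32(0.0), np.float32(-0.9)] res [ 0.05  0.02 -0.11  0.13 -0.05 -0.04]
centre [ 0.46282 -0.16674] yaw 1.17 AF 35.32 angs [np.float32(0.0), np.float32(-0.6), np.float32(0.8), np.float32(1.1), np.float32(-0.0), np.float32(-1.0)] res [ 0.06  0.02 -0.11  0.12 -0.05 -0.04]
centre [ 0.4628  -0.16659] yaw 1.14 AF 34.92 angs [np.float32(-0.0), np.float32(-0.3), np.float32(0.6), np.float32(1.0), np.float32(0.0), np.float32(-1.1)] res [ 0.05  0.03 -0.1   0.09 -0.02 -0.05]
centre [ 0.46277 -0.16643] yaw 1.7 AF 36.17 angs [np.float32(0.2), np.float32(-5.7), np.float32(5.4), np.float32(-0.2), np.float32(0.7), np.float32(-3.9)] res [ 0.58 -0.34 -0.22  0.55 -0.3  -0.26]
cam-tcp [-0.0061588   0.07435712  0.17904526]
t 2.75 p [ 0.4691 -0.2266  0.1264] F [0.2 0.  0.7] M [-0.02 -0.08  0.01] w 0.0939
jawyaw 5.12 tilt 0.06 q6 -0.649
shift cm xyz [ -7.36  11.69 -43.96]
turn world ccw 5.9 => tool x turn -5.9
```

Request:
carry_out:
  targets:
    - [0,-3.5,0,0,0]
    - [0,-3.5,1.17,-3.8,0]
    - [0,0,1.17,-3.8,0]
    - [0,0,1.17,-3.8,0]
    - [0,0,1.17,-3.8,0]
    - [0,0,1.17,-3.8,0]
    - [0,0,1.17,-3.8,0]
    - [0,0,1.17,-3.8,0]
    - [0,0,1.17,-3.8,0]
    - [0,0,1.17,-3.8,0]
    - [0,1.8,1.17,-3.8,0]
    - [0,1.8,0,0,0]
    - [0,0,0,0,0]
    - [0,0,0,0,0]

```text
time: 4.15
tool_pos: [0.5503, 0.1605, 0.1589]
ee_rot: [1.579, 1.569, 0.099]
wrist_force: [-0.0, -0.4, -0.3]
width: 0.0938
```

```bash
python3 - <<'E'
from h import *
st();b=snap("wrist","w3");b["fish"]=1
print(b["pose"][:3,3].round(4))
c=[.546,.222]
cv2.imwrite("pics/r3.png",np.hstack([rect(b,c,.093,.04,5),rect(b,c,.008,.04,5)]))
E
```

```text
t 4.15 p [0.5503 0.1605 0.1589] F [-0.  -0.4 -0.3] M [-0.   -0.04 -0.02] w 0.0938
jawyaw 5.21 tilt 0.08 q6 0.094
[0.5442 0.235  0.339 ]
```

View pics/r3.png

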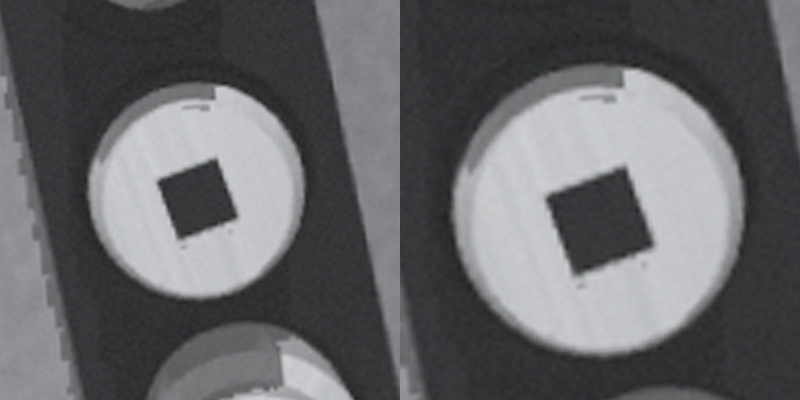

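```bash
cat >> h.py <<'E'
def square(s,c,z,half=.015,k=10):
    g=cv2.cvtColor(rect(s,c,z,half,k),cv2.COLOR_BGR2GRAY);m=(g<120).astype(np.uint8)
    cs,_=cv2.findContours(m,cv2.RETR_EXTERNAL,cv2.CHAIN_APPROX_NONE);q=min((x for x in cs if cv2.contourArea(x)>6000),key=cv2.contourArea)
    (x,y),(w,h),a=cv2.minAreaRect(q);x,y=(x+.5)/k/1e3-half,half-(y+.5)/k/1e3
    a=(-a+45)%90-45
    print("sq centre",round(c[0]+x,5),round(c[1]+y,5),"size",w/k,h/k,"yaw",round(a,2));return np.array([c[0]+x,c[1]+y]),a
E
python3 - <<'E'
from h import *
b=load("w3",1);t=load("top");s=load("scene")
p,a=square(b,[.5456,.222],.093)
X,r=tri([(b,proj(b,[*p,.093])),(t,(198.7,252.7)),(s,(426.7,213))]);print(X,r)
move([*p,.2],11.3)
E
```

```text
sq centre 0.54553 0.22213 size 12.932089233398438 12.936166381835937 yaw 20.28
[0.54590068 0.22186278 0.08956666] [np.float64(0.0003586090194474607), np.float64(0.00044936957027549347), np.float64(0.00029716045810915416)]
t 4.2 p [0.5508 0.1601 0.1595] F [ 0.2 -0.2  0.4] M [-0.02 -0.09  0.  ] w 0.0941
jawyaw 5.17 tilt 0.17 q6 0.094
shift cm xyz [-4.05  0.05 -6.23]
turn world ccw 6.1 => tool x turn -6.1
```

Request:
carry_out:
  targets:
    - [0,-2.0,0.02,-3.1,0]
    - [0,-2.0,0.03,-3.1,0]
    - [0,0,0,0,-6.1]
    - [0,4,0,0,0]
    - [0,3,0,0,0]
    - [0,0,0,0,0]
    - [0,0,0,0,0]

```text
time: 4.9
tool_pos: [0.5458, 0.2213, 0.129]
ee_rot: [1.672, 1.569, 0.297]
wrist_force: [-0.1, 0.1, 1.2]
width: 0.0938
```

```bash
python3 - <<'E'
from h import *
move([.5455,.2221,.058],11.3)
b=snap("wrist","w4");b["fish"]=1
p,a=square(b,[.5455,.222],.093)
u,v=proj(b,[*p,.093]);w=load("w3",1);u3=proj(w,[*square(w,[.5456,.222],.093)[0],.093])
print("2-view height",tri([(b,(u,v)),(w,u3)]))
E
```

```text
t 4.9 p [0.5458 0.2213 0.129 ] F [-0.1  0.1  1.2] M [-0.06 -0.11  0.  ] w 0.0938
jawyaw 11.22 tilt 0.08 q6 0.093
shift cm xyz [ 7.1  -0.02 -0.08]
turn world ccw 0.1 => tool x turn -0.1
sq centre 0.54561 0.22201 size 13.022604370117188 12.86339111328125 yaw 20.64
sq centre 0.54553 0.22213 size 12.932089233398438 12.936166381835937 yaw 20.28
2-view height (array([0.5455573 , 0.2221549 , 0.09344231]), [np.float64(2.7632861388502362e-05), np.float64(2.763286138854563e-05)])
```

Request:
carry_out:
  targets:
    - [0,3.0,0,-0.08,0]
    - [0,3.0,0,0,0]
    - [0,1.1,0,0,0]
    - [0,0,0,0,0]
    - [1,0,0,0,0]
    - [1,0,0,0,0]
    - [1,0,0,0,0]
    - [1,0,0,0,0]
    - [1,0,0,0,0]
    - [1,0,0,0,0]
    - [1,0,0,0,0]
    - [1,0,0,0,0]

```text
time: 6.15
tool_pos: [0.5449, 0.2226, 0.0564]
ee_rot: [-1.322, 1.57, -2.696]
wrist_force: [-0.3, -0.5, 0.8]
width: 0.0398
```

```bash
python3 - <<'E'
from h import *
o,R=st();b=snap("wrist","w5");b["fish"]=1
print(R.round(4).tolist());p,a=square(b,[.5455,.222],.093)
print("in tool y,z mm",(R.T@(np.array([*p,0])-o["tool_pos"]))[1:]*1e3)
E
```

```text
t 6.15 p [0.5449 0.2226 0.0564] F [-0.3 -0.5  0.8] M [-0.03 -0.04 -0.02] w 0.0398
jawyaw 11.3 tilt 0.03 q6 0.094
[[-0.0004, 0.9806, 0.1959], [-0.0002, 0.1959, -0.9806], [-1.0, -0.0005, 0.0001]]
sq centre 0.54579 0.22198 size 12.912637329101562 12.783672332763672 yaw 20.77
in tool y,z mm [0.81586661 0.7372907 ]
```

Request:
carry_out:
  targets:
    - [1,-1.0,0,0,0]
    - [1,-2.0,0,0,0]
    - [1,-3.0,0,0,0]
    - [1,-4.0,0,0,0]
    - [1,-2.0,0,0,4.8]
    - [1,0,0,0,4.8]
    - [1,0,0,0,4.8]
    - [1,0,0,0,5.0]
    - [1,0,0,0,0]
    - [1,0,0,0,0]

```text
time: 7.2
tool_pos: [0.5446, 0.2224, 0.1756]
ee_rot: [-1.11, 1.569, -2.821]
wrist_force: [0.1, 0.3, -5.3]
width: 0.0394
```

```bash
python3 - <<'E'
from h import *
o,R=st();n=np.array([.4628,-.1667])
P=[robot.get_obs()["tool_pos"] for _ in range(3)];print(np.array(P).round(4).tolist())
b=snap("wrist","w6");b["fish"]=1
z=o["tool_pos"][2]+.035
p,a=square(b,o["tool_pos"][:2],z)
off=(R.T@(np.array([*p,0])-o["tool_pos"]))[1:];print("off mm",off*1e3,"to nut yaw",1.2-a)
tgt=n-(p-o["tool_pos"][:2]);print(tgt);move([*tgt,.175]);print(b["pose"][:3,3]-o["tool_pos"])
E
```

```text
t 7.2 p [0.5446 0.2224 0.1756] F [ 0.1  0.3 -5.3] M [-0.06 -0.06  0.02] w 0.0394
jawyaw -8.01 tilt 0.11 q6 0.431
[[0.5446, 0.2224, 0.1756], [0.5446, 0.2224, 0.1756], [0.5446, 0.2224, 0.1756]]
sq centre 0.54515 0.22109 size 13.148231506347656 13.024423217773437 yaw 1.58
off mm [1.06444358 1.09215498] to nut yaw -0.3765457153320313
[ 0.46221736 -0.1653642 ]
t 7.25 p [0.5447 0.2225 0.1758] F [-0.   0.6 -4.3] M [-0.   -0.08  0.  ] w 0.0397
jawyaw -8.02 tilt 0.09 q6 0.431
shift cm xyz [ 0.11 -2.75 39.55]
[0.01159049 0.07425274 0.17997229]
```

Request:
carry_out:
  targets:
    - [1,0,-0.27,2.0,0]
    - [1,0,-0.27,3.5,0]
    - [1,0,-0.27,4.2,0]
    - [1,0,-0.27,4.2,0]
    - [1,0,-0.27,4.2,0]
    - [1,0,-0.27,4.2,0]
    - [1,0,-0.27,4.2,0]
    - [1,0,-0.27,4.2,0]
    - [1,0,-0.27,4.2,0]
    - [1,0,-0.27,3.5,0.4]
    - [1,0,-0.05,1.15,0]
    - [1,0,0,0,0]
    - [1,0,0,0,0]
    - [1,0,0,0,0]

```text
time: 8.65
tool_pos: [0.4623, -0.1637, 0.1765]
ee_rot: [3.109, 1.57, 1.392]
wrist_force: [-0.2, -0.0, -6.0]
width: 0.0397
```

```bash
python3 - <<'E'
from h import *
o,R=st();b=snap("wrist","w7");b["fish"]=1
p,a=square(b,o["tool_pos"][:2],o["tool_pos"][2]+.035)
n=np.array([.4628,-.1667]);d=R.T@np.array([*(n-p),0]);print("to go cm y,z",d[1:]*100,"yaw",1.2-a)
c=b["image"][:,:,::-1][130:400,170:490];cv2.imwrite("pics/w7c.png",cv2.resize(c,None,fx=2,fy=2))
E
```

```text
t 8.65 p [ 0.4623 -0.1637  0.1765] F [-0.2 -0.  -6. ] M [ 0.05 -0.07  0.04] w 0.0397
jawyaw -8.38 tilt 0.04 q6 -0.31
sq centre 0.46279 -0.16514 size 13.363658142089843 13.278768920898438 yaw 1.08
to go cm y,z [0.02367638 0.15394715] yaw 0.11908264160156246
```

View pics/w7c.png

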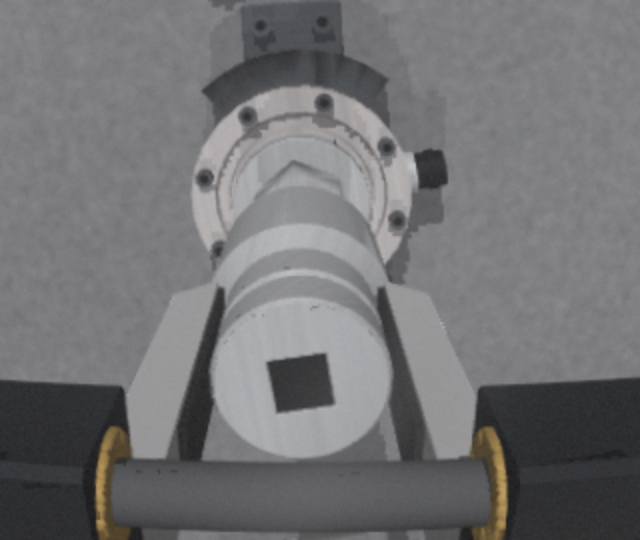

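Request:
carry_out:
  targets:
    - [1,0,0.02,0.15,0]
    - [1,1.5,0,0,0]
    - [1,1.5,0,0,0]
    - [1,1.5,0,0,0]
    - [1,0.7,0,0,0]
    - [1,0.2,0,0,0]
    - [1,0,0,0,0]
    - [1,0,0,0,0]
    - [1,0,0,0,0]

```text
time: 9.6
tool_pos: [0.4625, -0.1668, 0.1234]
ee_rot: [1.247, 1.569, -0.473]
wrist_force: [-0.7, -0.8, -5.5]
width: 0.0396
```

```bash
python3 - <<'E'
from h import *
o,R=st();b=snap("wrist","w8");b["fish"]=1
p,a=square(b,o["tool_pos"][:2],o["tool_pos"][2]+.035)
n=np.array([.4628,-.1667]);d=R.T@np.array([*(n-p),0]);print("to go cm y,z",d[1:]*100,"yaw",1.2-a)
E
```

```text
t 9.6 p [ 0.4625 -0.1668  0.1234] F [-0.7 -0.8 -5.5] M [-0.03 -0.05 -0.02] w 0.0396
jawyaw -8.5 tilt 0.11 q6 -0.313
sq centre 0.46294 -0.16825 size 13.367616271972656 13.232150268554687 yaw 0.92
to go cm y,z [-0.03725204 -0.15118224] yaw 0.2759506225585937
```

```bash
python3 - <<'E'
from h import *
import contextlib,io
A=[]
for i in range(8):
    b=robot.snapshot("wrist");b["fish"]=1;o=robot.get_obs()
    with contextlib.redirect_stdout(io.StringIO()): p,a=square(b,[.4625,-.1668],.1575)
    A.append([*o["tool_pos"],*b["pose"][:3,3],*p,a,*o["joint_positions"][:3]])
A=np.array(A);print(A.round(4));print(A.mean(0).round(4),A.std(0).round(5))
E
```

```text
[[ 0.4624 -0.1668  0.1232  0.4741 -0.0927  0.3034  0.4628 -0.1687  0.9392
  -0.4616 -0.013   1.6381]
 [ 0.4622 -0.1667  0.1231  0.474  -0.0926  0.3033  0.4628 -0.1686  0.924
  -0.4616 -0.0129  1.6384]
 [ 0.4622 -0.1667  0.123   0.474  -0.0926  0.3031  0.4627 -0.1685  1.0416
  -0.4616 -0.0129  1.6386]
 [ 0.4621 -0.1667  0.1228  0.474  -0.0926  0.303   0.4626 -0.1684  0.7252
  -0.4616 -0.0128  1.6388]
 [ 0.462  -0.1667  0.1227  0.4739 -0.0926  0.3029  0.4625 -0.1683  1.4321
  -0.4616 -0.0127  1.6389]
 [ 0.462  -0.1666  0.1227  0.4739 -0.0926  0.3028  0.4625 -0.1682  0.924
  -0.4616 -0.0126  1.6389]
 [ 0.462  -0.1666  0.1226  0.4739 -0.0926  0.3027  0.4625 -0.1681  0.7162
  -0.4616 -0.0126  1.639 ]
 [ 0.462  -0.1666  0.1225  0.4739 -0.0926  0.3026  0.4625 -0.1681  1.0512
  -0.4616 -0.0126  1.6391]]
[ 0.4621 -0.1667  0.1228  0.474  -0.0926  0.303   0.4626 -0.1683  0.9692
 -0.4616 -0.0128  1.6387] [1.3000e-04 7.0000e-05 2.3000e-04 8.0000e-05 3.0000e-05 2.6000e-04
 1.3000e-04 2.1000e-04 2.1059e-01 2.0000e-05 1.6000e-04 3.1000e-04]
```

Request:
carry_out:
  targets:
    - [1,0.4,0.01,-0.05,0.2]
    - [1,0.4,0,0,0]
    - [1,0,0,0,0]
    - [1,0.1,0,0,0]
    - [1,0.1,0,0,0]
    - [1,0.1,0,0,0]
    - [1,0,0,0,0]
    - [1,0,0,0,0]
    - [1,0,0,0,0]

```text
time: 10.95
tool_pos: [0.4622, -0.1661, 0.1116]
ee_rot: [1.194, 1.571, -0.529]
wrist_force: [0.2, -0.2, -5.3]
width: 0.0395
```

```bash
python3 - <<'E'
from h import *
st()
E
```

```text
t 10.95 p [ 0.4622 -0.1661  0.1116] F [ 0.2 -0.2 -5.3] M [ 0.01 -0.01  0.05] w 0.0395
jawyaw -8.71 tilt 0.02 q6 -0.309
```

Request:
carry_out:
  targets:
    - [1,0.1,0,0,0]
    - [1,0.1,0,0,0]
    - [1,0.1,0,0,0]
    - [1,0,0,0,0]
    - [1,0,0,0,0]

```text
time: 11.45
tool_pos: [0.4621, -0.1661, 0.1084]
ee_rot: [-1.279, 1.571, -3.001]
wrist_force: [0.0, -0.5, -5.3]
width: 0.0395
```

Request:
carry_out:
  targets:
    - [1,0.1,0,0,0]
    - [1,0.1,0,0,0]
    - [1,0.1,0,0,0]
    - [1,0.1,0,0,0]
    - [1,0,0,0,0]
    - [1,0,0,0,0]

```text
time: 12.05
tool_pos: [0.4621, -0.1661, 0.1045]
ee_rot: [-0.988, 1.571, -2.711]
wrist_force: [1.0, -0.1, -5.3]
width: 0.0394
```

Request:
carry_out:
  targets:
    - [1,0.15,0,0,0]
    - [1,0.15,0,0,0]
    - [1,0.15,0,0,0]
    - [1,0.15,0,0,0]
    - [1,0.1,0,0,0]
    - [1,0,0,0,0]
    - [1,0,0,0,0]

```text
time: 12.75
tool_pos: [0.4621, -0.1661, 0.0975]
ee_rot: [0.471, 1.571, -1.251]
wrist_force: [0.2, -0.1, -4.9]
width: 0.0398
```

Request:
carry_out:
  targets:
    - [1,0.1,0,0,0]
    - [1,0.1,0,0,0]
    - [1,0.05,0,0,0]
    - [1,0,0,0,0]
    - [1,0,0,0,0]

```text
time: 13.25
tool_pos: [0.4621, -0.1661, 0.095]
ee_rot: [0.519, 1.571, -1.203]
wrist_force: [-0.4, -1.0, -4.5]
width: 0.0395
```

Request:
carry_out:
  targets:
    - [1,0.05,0,0,0]
    - [1,0.05,0,0,0]
    - [1,0,0,0,0]
    - [1,0,0,0,0]

```text
time: 13.65
tool_pos: [0.4622, -0.1661, 0.0944]
ee_rot: [1.125, 1.57, -0.598]
wrist_force: [-0.4, -0.6, -2.8]
width: 0.0396
```

Contact is starting at the expected depth (commanded 0.094).

Request:
carry_out:
  targets:
    - [1,0.05,0,0,0]
    - [1,0.05,0,0,0]
    - [1,0,0,0,0]
    - [1,0,0,0,0]

```text
time: 14.05
tool_pos: [0.4623, -0.1662, 0.0944]
ee_rot: [1.073, 1.57, -0.65]
wrist_force: [-3.6, 1.9, 5.6]
width: 0.0395
```

Request:
carry_out:
  targets:
    - [1,0.05,0,0,0]
    - [1,0,0,0,0]
    - [1,0,0,0,0]
    - [1,0,0,0,0]
    - [1,0,0,0,0]

```text
time: 14.55
tool_pos: [0.4623, -0.1662, 0.0944]
ee_rot: [1.057, 1.57, -0.666]
wrist_force: [-3.4, 2.2, 7.8]
width: 0.0397
```

```bash
python3 - <<'E'
from h import *
o,R=st();b=snap("wrist","w9");b["fish"]=1;s=snap("scene","s9")
p,a=square(b,o["tool_pos"][:2],.131)
c1=cv2.resize(b["image"][130:350,190:450,::-1],(520,440));c2=cv2.resize(s["image"][170:280,200:320,::-1],None,fx=4,fy=4)
cv2.imwrite("pics/f.png",np.hstack([c1,c2])[:, :1000]);print(c2.shape)
im=np.hstack([cv2.resize(c1,(400,338)),cv2.resize(c2,(369,338))]);cv2.imwrite("pics/f.png",im)
E
```

```text
t 14.55 p [ 0.4623 -0.1662  0.0944] F [-3.4  2.2  7.8] M [0.34 0.89 0.01] w 0.0397
jawyaw -8.7 tilt 0.06 q6 -0.309
sq centre 0.46286 -0.1668 size 13.099996948242188 13.099996948242188 yaw 0.0
(440, 480, 3)
```

View pics/f.png

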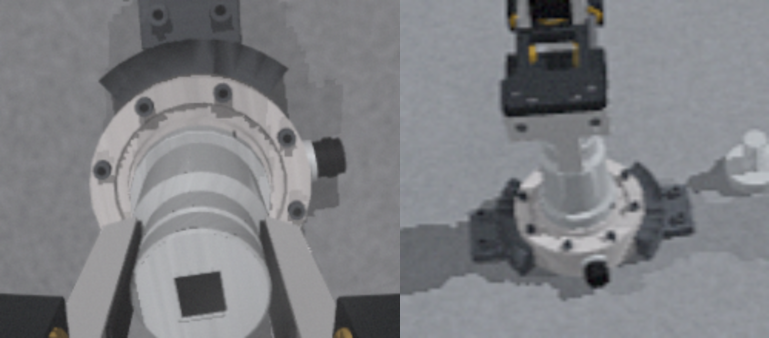

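```bash
python3 -c "
from h import *
robot.close_job();st()"
```

```text
the job is handed in; nothing more can be done
the job is handed in; nothing more can be done
```

The 37.5 mm socket (socket_mid) is fully home and upright on the nut in the collar. The gripper is still holding it, and I have handed the job in.

**Choice:** The wrist camera measured the clamped cell's nut at 35–36 mm across flats, so it is the 36 mm nut. That ruled out the 31.5 mm socket. I took the mid socket straight from the middle well, so there was no misfit to return to the tray.

**Last checks:**
- **Depth:** the socket slid about 18 mm over the nut with no resistance, then stopped with its foot at about 46 mm, which is flange height.
- **Upright:** the tool was tilted 0.06°, and both camera views showed the foot on the flange.
- **Grip:** the opening was 39.7 mm on the 40 mm drive end.
- **Force:** it bears on the cell with about 13 N. A small side force of about 4 N remained.
- **Time:** 14.6 s used.

**Disagreements:**
- **Socket position:** camera and gripper disagreed by about 0.8 mm on where the held socket sat. The arm was also still settling during one check. I corrected for both before lowering.
- **Socket heights:** the fixed cameras read the socket tops about 3 mm lower than the wrist camera (0.090 m against 0.093 m). I used the wrist value.
- **Drive-hole angle:** the last reading was 0.0° where about 1° was expected. I put that down to noise in the measurement.

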